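# Put the setter's steel tools back on their outlined pads

## Task

Four steel tools (a large round block, a small hollowed round block, a long grooved block and a small anvil) lie on the stone-setter's bench among four dark pads, each with a pale outline the shape and size of one tool's footprint. Put every tool upright on its matching pad, inside the outline, with the grooved block lying along its outline and the anvil's horn over the pointed end of its outline. Set each tool down; do not let it drop, and leave all four standing on their pads.

Things in the scene. Friction and masses are not known exactly. Their poses are not given: they have to be found in the camera images.
- round_block: Large round steel bench block, a plain disc 58 mm across and 26 mm high, about 0.5 kg, standing on the bench. Origin: centre of its underside; z up. Its yaw does not matter. All tools can be gripped from above; besides the tools, small bench clutter at most 30 mm tall lies in the gaps, never within 25 mm of a tool's gripping sides, and the taller equipment stands beyond x = 0.8 m or farther out than 0.7 m to the sides.
- hollow_block: Small round steel block with a dished hollow in its top: 40 mm across and 32 mm high, about 0.3 kg. Origin: centre of its underside; z up. Its yaw does not matter.
- groove_block: Long steel block with five cross grooves in its top (drawn only, smooth to the touch): 32 mm (x) by 96 mm (y) by 26 mm high, about 0.58 kg. Origin: centre of its underside; z up. Its long axis is y; grip it across x. Either end may go to either end of the outline.
- anvil: Small one-horned steel bench anvil, 100 mm long (y from -50 to +50 mm), 46 mm high, about 0.55 kg. Foot 40 (x) by 64 mm (y from -50 to +14), 10 mm high; narrow waist 20 (x) by 34 mm; top block (face) 28 mm wide (x), y from -50 to +14, z from 29 to 46 mm; round tapering horn from y = +14 to the tip at y = +50 mm. Origin: on its underside, midway between the two ends; z up, y towards the horn. Grip it across x by the top block near y = -15 mm, about its centre of mass.
- horn_tip (a point): The tip of the anvil's horn, 50 mm along +y from the anvil's origin and 33 mm above its underside.
- pad_round: Pad with a pale disc 64 mm across: place of the large round block. Fixed navy-blue pad 72 (x) by 124 (y) by 4 mm thick, lying on the bench, its top 4 mm above the bench. Origin: centre of its underside, straight below the centre of the outline; z up.
- pad_hollow: Pad with a pale disc 46 mm across: place of the small hollowed block. Fixed navy-blue pad 72 (x) by 124 (y) by 4 mm thick, lying on the bench, its top 4 mm above the bench. Origin: centre of its underside, straight below the centre of the outline; z up.
- pad_groove: Pad with a pale rectangle 38 (x) by 102 mm (y): place of the grooved block, long axis along y. Fixed navy-blue pad 72 (x) by 124 (y) by 4 mm thick, lying on the bench, its top 4 mm above the bench. Origin: centre of its underside, straight below the centre of the outline; z up.
- pad_anvil: Pad with a pale anvil outline: a rectangle 46 (x) by 70 mm (y from -53 to +17) that continues into a pointed end towards +y: place of the anvil. Fixed navy-blue pad 72 (x) by 124 (y) by 4 mm thick, lying on the bench, its top 4 mm above the bench. Origin: centre of its underside, straight below the centre of the outline; z up. With the anvil in place its origin and axes lie over the pad's own.
- outline_tip (a point): The pointed end of the anvil outline, on the top of its pad, 50 mm along +y from the pad's origin: the horn's tip belongs straight above it.
Mind the look-alikes: they are no part of the job. What is shaped like the anvil but pink or red is not meant.

How it is judged:
At the end, for the whole second after the job is handed in: Each of the four tools stands upright (within 0.1 rad) and at rest on the top of its own pad, its centre within 12 mm of the outline's centre; the grooved block's long axis is within 0.2 rad of its outline's; the tip of the anvil's horn is within 16 mm, seen from above, of the outline's pointed end (horizontal distance between round_block and pad_round below 0.012 m and z of round_block in the frame of pad_round between 0.001 and 0.008 m and angle between each of round_block, hollow_block, groove_block, anvil's own z axis and vertical below 0.1 rad and linear speed of each of round_block, hollow_block, groove_block, anvil below 0.02 m/s and angular speed of each of round_block, hollow_block, groove_block, anvil below 0.1 rad/s and horizontal distance between hollow_block and pad_hollow below 0.012 m and z of hollow_block in the frame of pad_hollow between 0.001 and 0.008 m and horizontal distance between groove_block and pad_groove below 0.012 m and z of groove_block in the frame of pad_groove between 0.001 and 0.008 m and horizontal distance between anvil and pad_anvil below 0.012 m and z of anvil in the frame of pad_anvil between 0.001 and 0.008 m and angle between the y axis of groove_block and the y axis of pad_groove, either way round below 0.2 rad and horizontal distance between horn_tip and outline_tip below 0.016 m); the robot touches nothing.
It fails at once if the large round block is let fall (moving faster than 0.5 m/s with nothing of the robot touching it) (linear speed of round_block above 0.5 m/s and contact force between round_block and the fingers below 0.05 N and contact force between round_block and the arm below 0.05 N).
It fails at once if the small hollowed block is let fall (moving faster than 0.5 m/s with nothing of the robot touching it) (linear speed of hollow_block above 0.5 m/s and contact force between hollow_block and the fingers below 0.05 N and contact force between hollow_block and the arm below 0.05 N).
It fails at once if the grooved block is let fall (moving faster than 0.5 m/s with nothing of the robot touching it) (linear speed of groove_block above 0.5 m/s and contact force between groove_block and the fingers below 0.05 N and contact force between groove_block and the arm below 0.05 N).
It fails at once if the anvil is let fall (moving faster than 0.5 m/s with nothing of the robot touching it) (linear speed of anvil above 0.5 m/s and contact force between anvil and the fingers below 0.05 N and contact force between anvil and the arm below 0.05 N).
It also fails if it takes over 99 s, if anything falls off the work surface, if the arm or the gripper's body presses on something with over 40 N, if the wrist force passes 120 N, or if a joint passes its speed limit or range.

## Robot

A 6-joint arm with a two-finger parallel gripper is mounted at the origin on the work surface. World frame = base frame: x ahead of the robot, y to its left, z up, the work surface at z = 0. Lengths are in m, angles in rad, forces in N, time in s.
With the tool pointing down it reaches from about 0.35 to 0.85 m from the base axis. Payload 8.1 kg.
Tool frame: the origin (TCP) lies at the very end of the fingers, on their centre line; the grasp point (between the pads) lies 19 mm behind it; x points along the fingers, z is the direction in which the jaws open and shut, and the axes are right-handed (so a half turn about x gives the same grasp; the last joint's range is limited). The gripper opens to 93 mm and grips with 3 to 60 N. Pads are 15 mm wide; open, the fingers measure 128 mm over their backs; the gripper's body (75 mm by 188 mm) begins 65 mm behind the grasp point.
Start: joints at [1.103, 0.13, 1.488, -0, 1.523, -0.085], TCP at [0.224, 0.557, 0.219] pointing down, gripper open.
Joint ranges: [-2.96, 2.96], [-0.89, 2.26], [0.02, 2.5], [-1.34, 4.48], [0, 2.73], [-2.66, 2.66]. Speed limits (rad/s): [2.39, 2.39, 2.79, 3.14, 3.14, 3.14].

## Interface

Orientations are given as a unit quaternion [w, x, y, z].
In Python, from rig import bot, claw, optics, order, finder gives the robot as it stands. Calls block until the motion is done:
- bot.move_ptp(position, orientation): joint-space move of the TCP to a pose.
- bot.move_straight(position, v=0.15, ori=None, until_force=None): straight line of the TCP; ori=None keeps the orientation; v is the mean speed in m/s. With until_force (N) it stops when the force on the tool has changed by that much, and returns True; else False.
- bot.move_joints(angles): joint-space move.
- claw.grip(opening, effort=None): finger opening in m; effort is the grip in N (None keeps the last); returns when the fingers have stopped.
- bot.wait(seconds).
- bot.inverse_kinematics(position, orientation): joint angles nearest the present ones, or None.
- bot.observe(): the state.
- optics.grab_frame(name): name is "side" or "top" or "wrist"; returns the picture (420x560x3 uint8, blue, green, red); there is no depth.
- optics.calibration(name): a dict with "vertical_fov" (degrees; the focal length in pixels is half the picture's height over the tangent of half this angle, whatever the lens; pixels are square), "cx", "cy" (the principal point, pixels), "camera_from_world" (4x4, takes a point from world to camera coordinates). Camera axes: x right, y up, looking along -z (the intrinsics and any distortion apply to the point x, -y, -z); pixel columns grow to the right and rows downward; lengths in m; the calibration is good to about 2 mm. The wrist camera is an equidistant fisheye: a pixel r from the principal point sees the ray r / f radians off the axis. A picture is of the moment at which its call begins: read the wrist's pose just before it. calibration takes no time and is no camera call; for the wrist camera it gives the pose at the moment of the call.
A pose or a line that the arm cannot do raises bot.Unreachable and nothing moves.
- order.finish_job(): hands the job in, once; it reports no verdict.
Trained networks look in the newest picture that a camera, given by its name, has taken for a name from the list of things; names that differ only in an ending like _2 or _b are one class to them, and where a whole thing is asked for, a point or a joint stands for the part that bears it (a point fixed in the world has none). Each returns a list of dicts, best first, with "confidence" (0 to 1); they miss things now and then, are a little off and sometimes report something else, mostly with a low value. They report only what shows in the picture. A call takes as long as a camera call. They do not tell look-alikes from the thing itself.
- finder.find_in(camera, thing): "bbox" ([left, top, right, bottom] in pixels, round what is visible of it).
- finder.pinpoint(camera, thing): "at" ([row, column] in pixels: a listed point, or the origin of a listed thing).
The state is a dict: "clock": time; "joints": joint angles; "qvel": joint speeds; "effort": joint torques, N m; "tool_pos": TCP position; "ee_rot": TCP orientation; "ft_force": force on the tool from outside, world axes, zero at the start; "ft_torque": the same for the moment, N m; "grip_width": finger opening in m.
Only numpy, scipy, OpenCV 4.12 (cv2) and the standard library are available. Lean on these libraries where they do the work, as an engineer would, in place of code of your own. Each camera call takes 0.05 s, during which the arm holds its last target.

## Working session

There is one attempt and no reset: what is moved stays moved. The work goes in short steps, each a Python script; the robot and the scene stay as the last script left them, time stands still between calls to the robot, and variables do not carry over. Pictures are saved under pics/ and viewed, and the job is handed in when it is done.

```bash
ls; mkdir -p pics
cat > h.py <<'E'
import numpy as np, cv2
from rig import bot, claw, optics, order, finder
def snap(c,n):
    im=optics.grab_frame(c); cv2.imwrite(f'pics/{n}.png',im); return im
def ray(c,row,col,cal=None):
    k=cal or optics.calibration(c); M=np.array(k['camera_from_world']); f=210/np.tan(np.radians(k['vertical_fov'])/2)
    u=(col-k['cx'])/f; v=(row-k['cy'])/f
    if c=='wrist':
        r=np.hypot(u,v); s=np.sin(r)/r if r>1e-9 else 1
        d=np.array([u*s,-v*s,-np.cos(r)])
    else: d=np.array([u,-v,-1])
    R=M[:3,:3]; return -R.T@M[:3,3], R.T@d
def onz(c,row,col,z,cal=None):
    o,d=ray(c,row,col,cal); return o+d*(z-o[2])/d[2]
def proj(c,p,cal=None):
    k=cal or optics.calibration(c); M=np.array(k['camera_from_world']); f=210/np.tan(np.radians(k['vertical_fov'])/2)
    q=M[:3,:3]@np.array(p)+M[:3,3]; x,y,z=q[0],-q[1],-q[2]
    if c=='wrist':
        t=np.arctan2(np.hypot(x,y),z); h=np.hypot(x,y)+1e-12; return np.array([k['cy']+f*t*y/h,k['cx']+f*t*x/h])
    return np.array([k['cy']+f*y/z,k['cx']+f*x/z])
E
python3 - <<'E'
from h import *
for c in ['side','top','wrist']:
    snap(c,c+'0'); k=optics.calibration(c); print(c,k['vertical_fov'],k['cx'],k['cy'],np.round(k['camera_from_world'],3).tolist(),{x:k[x] for x in k if x not in('vertical_fov','cx','cy','camera_from_world')})
for t in ['round_block','hollow_block','groove_block','anvil','horn_tip','pad_round','pad_hollow','pad_groove','pad_anvil','outline_tip']:
    for c in ['top']:
        for r in finder.pinpoint(c,t)[:4]:
            print(t,c,np.round(r['at']),round(r['confidence'],2),np.round(onz(c,*r['at'],0.004 if 'pad' in t or 'outl' in t else 0.0),3))
print(bot.observe())
E
```

```text
pics
side 50.52863055478514 279.08988927738966 210.57028376741994 [[0.787, -0.617, -0.002, -0.354], [0.381, 0.484, 0.788, -0.282], [-0.485, -0.621, 0.615, -0.948], [0.0, 0.0, 0.0, 1.0]] {}
top 48.81988393882953 282.05886980431865 207.26196702923048 [[0.007, -1.0, -0.019, 0.089], [0.996, 0.005, 0.093, -0.513], [-0.093, -0.02, 0.996, -1.487], [0.0, 0.0, 0.0, 1.0]] {}
wrist 65.70646984690485 274.10683480010096 207.14961877182688 [[0.374, 0.928, -0.002, -0.599], [-0.9, 0.362, -0.245, 0.029], [-0.227, 0.093, 0.969, -0.39], [0.0, 0.0, 0.0, 1.0]] {}
round_block top [209. 427.] 0.65 [ 0.513 -0.387  0.   ]
round_block top [225. 274.] 0.65 [0.456 0.118 0.   ]
hollow_block top [223. 337.] 0.48 [ 0.464 -0.089  0.   ]
groove_block top [175. 353.] 0.69 [ 0.625 -0.143  0.   ]
anvil top [205. 147.] 0.85 [0.521 0.544 0.   ]
anvil top [203. 190.] 0.68 [0.527 0.398 0.   ]
anvil top [158. 157.] 0.65 [0.68  0.515 0.   ]
anvil top [162. 200.] 0.53 [0.665 0.368 0.   ]
horn_tip top [193. 136.] 0.83 [0.562 0.583 0.   ]
horn_tip top [149. 212.] 0.69 [0.71  0.331 0.   ]
horn_tip top [145. 153.] 0.66 [0.724 0.5
[... 330 characters left out ...]
p top [249. 207.] 0.95 [0.377 0.339 0.004]
{'clock': 0.65, 'joints': array([ 1.10258586e+00,  1.30386582e-01,  1.48821249e+00,  4.57443454e-06,
        1.52299407e+00, -8.53809041e-02]), 'qvel': array([ 0.00085116, -0.00192129, -0.00075062, -0.00156376, -0.00071269,
        0.00044161]), 'effort': array([ 7.48655984e-04, -5.59487987e+01, -4.91897070e+01,  7.68606062e-02,
        2.22868362e-02,  2.67246782e-05]), 'tool_pos': array([0.22409607, 0.55658209, 0.21863637]), 'ee_rot': array([ 0.58599115, -0.39574262,  0.58599303,  0.39574528]), 'ft_force': array([-0.43337368,  0.37991397,  0.61585136]), 'ft_torque': array([-0.004185  ,  0.02932771, -0.02184168]), 'grip_width': 0.09294941377755116}
```

Run:
```python
import cv2
im=cv2.imread('pics/top0.png'); print(im.shape)
a=im[120:270,110:300]; b=im[120:270,250:440]
cv2.imwrite('pics/topL.png',cv2.resize(a,None,fx=4,fy=4,interpolation=cv2.INTER_CUBIC)); cv2.imwrite('pics/topR.png',cv2.resize(b,None,fx=4,fy=4,interpolation=cv2.INTER_CUBIC))
```

```text
(420, 560, 3)
```

View pics/top0.png

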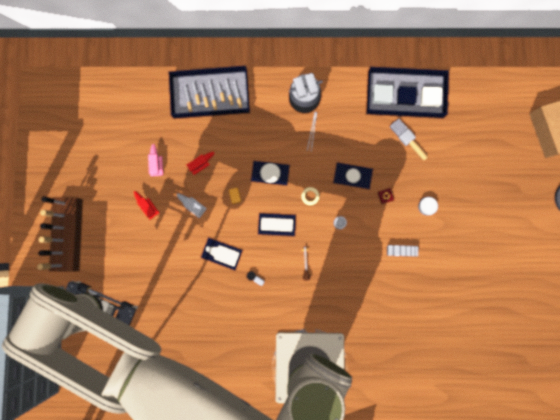

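View pics/topL.png

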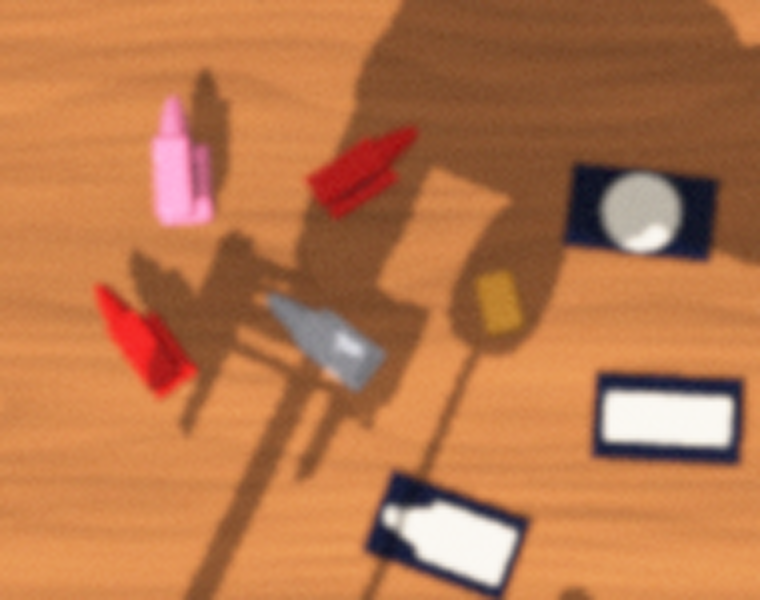

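View pics/topR.png

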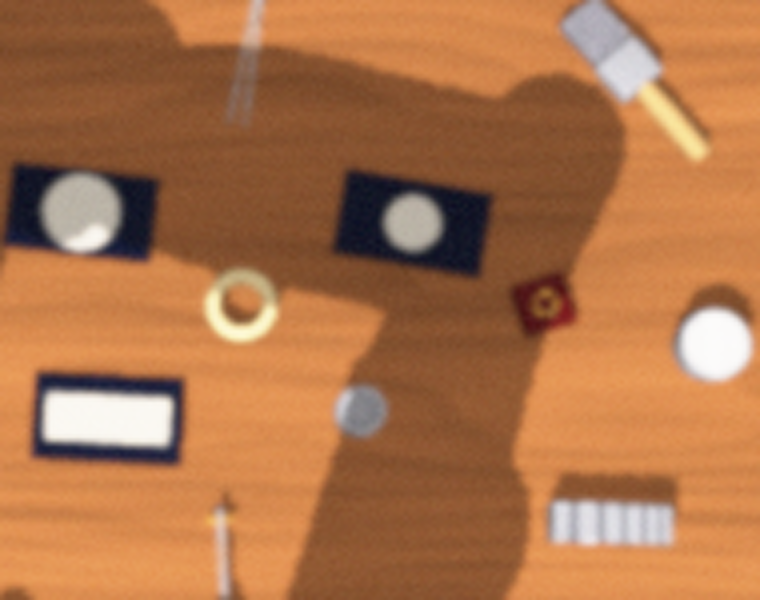

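View pics/side0.png

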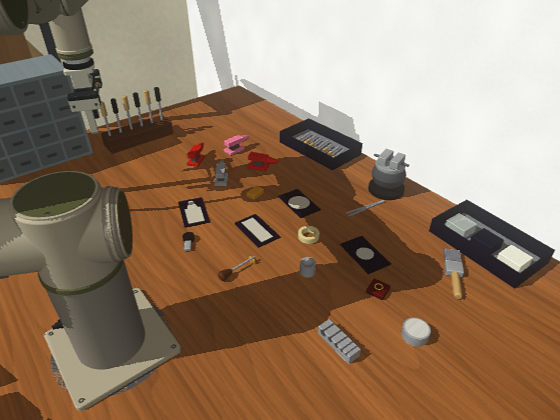

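View pics/wrist0.png

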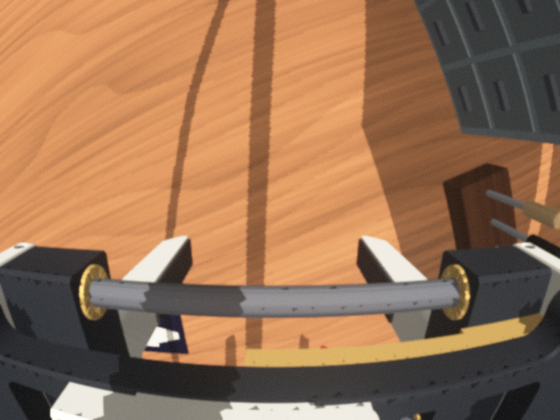

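Top view, tools:
- The grey anvil is at (190,203). The look-alikes are pink at (155,160) and red at (145,205) and (200,162), so only the steel-grey one fits.
- The round block is the white disc at (429,206).
- The hollow block is at (340,222).
- The groove block is at (403,251).

Top view, pads: round (270,172), hollow (353,175), groove (277,224) and anvil (222,254).

The enlarged crop confirmed the grey anvil. Next I'll measure from segmentation in the top view and cross-check with the side camera.

```bash
cat > seg.py <<'E'
from h import *
im=cv2.imread('pics/top0.png'); cal=optics.calibration('top')
hsv=cv2.cvtColor(im,cv2.COLOR_BGR2HSV)
def comp(mask,seed,rad):
    n,l,s,c=cv2.connectedComponentsWithStats(mask.astype(np.uint8),connectivity=4)
    best=min((i for i in range(1,n) if s[i,4]>25),key=lambda i:np.hypot(*(c[i]-seed)))
    return (l==best)
def world(mask,z):
    cs,_=cv2.findContours(mask.astype(np.uint8),cv2.RETR_EXTERNAL,cv2.CHAIN_APPROX_NONE)
    c=max(cs,key=len)[:,0,:]
    ys,xs=np.nonzero(mask); P=np.array([onz('top',r,cc,z,cal)[:2] for r,cc in zip(ys,xs)])
    (cx,cy),(w,h),a=cv2.minAreaRect((P*1000).astype(np.float32))
    m=P.mean(0)
    v,e=np.linalg.eigh(np.cov(P.T)); d=e[:,1]
    return np.round(m*1000,1),'rect',round(cx,1),round(cy,1),round(w,1),round(h,1),round(a,1),'axis',round(np.degrees(np.arctan2(d[1],d[0]))%180,1),'n',len(P)
S=hsv[:,:,1].astype(int);V=hsv[:,:,2].astype(int);H=hsv[:,:,0]
B,G,R=[im[:,:,i].astype(int) for i in range(3)]
pale=(S<75)&(V>80)
for n,seed,z in [('round_block',(429,206),.026),('hollow_block',(340,222),.032),('groove_block',(403,251),.026),('anvil',(190,203),.046),('pad_round',(270,172),.004),('pad_hollow',(353,175),.004),('pad_groove',(277,224),.004),('pad_anvil',(222,254),.004)]:
    m=comp(pale,seed,0); print(n,*world(m,z))
    if n.startswith('pad'):
        dark=((V<75)&(B>=R-5))|m
        w=np.zeros_like(dark); w[seed[1]-22:seed[1]+22,seed[0]-28:seed[0]+28]=1
        print('   full',*world(comp(dark&w,seed,0),z))
E
python3 seg.py
python3 - <<'E'
from h import *
a=cv2.imread('pics/side0.png')[130:370,170:450]; cv2.imwrite('pics/sideC.png',cv2.resize(a,None,fx=2.4,fy=2.4,interpolation=cv2.INTER_CUBIC))
optics.grab_frame('side')
for t in ['round_block','hollow_block','groove_block','anvil','horn_tip','pad_round','pad_hollow','pad_groove','pad_anvil','outline_tip']:
        for r in finder.pinpoint('side',t)[:4]:
            print(t,np.round(r['at']),round(r['confidence'],2),np.round(onz('side',*r['at'],{'horn_tip':.033}.get(t,0.004 if 'pad' in t or 'outl' in t else 0.0))*1000))
E
```

```text
round_block [ 521.3 -381.6] rect 522.6 -381.8 58.1 59.1 88.8 axis 124.5 n 289
hollow_block [464.9 -95. ] rect 465.4 -95.9 38.7 39.0 89.8 axis 140.9 n 131
groove_block [ 376.2 -295. ] rect 376.7 -296.9 32.1 99.7 0.4 axis 89.3 n 327
anvil [517.3 383. ] rect 522.6 389.4 104.7 39.8 52.8 axis 54.9 n 318
pad_round [629.9 133.7] rect 629.5 133.4 67.5 66.9 0.2 axis 12.7 n 342
   full [630.6 133.8] rect 630.2 134.0 116.9 68.4 84.7 axis 84.1 n 672
pad_hollow [ 623.1 -141.8] rect 623.8 -142.7 46.4 47.2 89.7 axis 153.1 n 178
   full [ 622.5 -141.7] rect 622.5 -141.8 116.5 65.3 80.1 axis 80.5 n 676
pad_groove [458.6 110.8] rect 458.9 110.2 117.2 49.3 87.4 axis 86.8 n 505
   full [459.1 109.8] rect 459.3 110.4 66.1 115.7 0.3 axis 87.8 n 685
pad_anvil [358.1 283.7] rect 360.9 291.7 117.8 57.2 70.0 axis 69.7 n 515
   full [361.2 290.8] rect 361.3 291.5 117.7 64.7 70.4 axis 70.3 n 686
round_block [335. 414.] 0.82 [ 521. -383.    0.]
hollow_block [271. 305.] 0.67 [459. -92.   0.]
groove_block [341. 340.] 0.6 [ 384. -296.    0.]
anvil [163. 263.] 0.94 [682. 385.   0.]
anvil [148. 236.] 0.76 [663. 522.   0.]
anvil [177. 222.] 0.5 [525. 399.   0.]
horn_tip [162. 277.] 0.9 [688. 318.  33.]
horn_tip [145. 201.] 0.81 [551. 567.  33.]
horn_tip [139. 248.] 0.62 [702. 502.  33.]
horn_tip [158. 221.] 0.54 [559. 451.  33.]
pad_round [202. 302.] 0.79 [638. 130.   4.]
pad_round [163. 222.] 0.47 [568. 465.   4.]
pad_hollow [253. 363.] 0.91 [ 619. -138.    4.]
pad_hollow [201. 190.] 0.28 [376. 341.   4.]
pad_groove [230. 257.] 0.68 [454. 105.   4.]
pad_groove [202. 298.] 0.19 [628. 133.   4.]
pad_anvil [216. 192.] 0.65 [345. 275.   4.]
outline_tip [203. 189.] 0.86 [369. 333.   4.]
```

View pics/sideC.png

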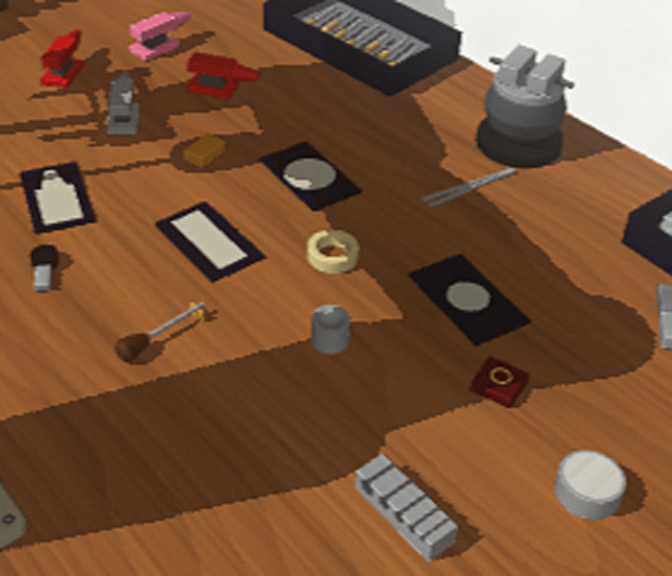

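Top and side agree within about 6 mm, and the segmented sizes are right. I'll hover over the round block and refine with the wrist camera.

```bash
cat >> h.py <<'E'
from scipy.spatial.transform import Rotation as Rn
def ori(deg):
    a=np.radians(deg); z=np.array([np.cos(a),np.sin(a),0]); x=np.array([0,0,-1.]); y=np.cross(z,x)
    q=Rn.from_matrix(np.c_[x,y,z]).as_quat(); return [q[3],q[0],q[1],q[2]]
def best(pos,deg):
    """jaw direction deg or deg+180, whichever needs least joint motion"""
    o=[]
    q0=bot.observe()['joints']
    for d in (deg,deg+180):
        q=bot.inverse_kinematics(pos,ori(d))
        if q is not None: o.append((np.abs(np.array(q)-q0).max(),d))
    return ori(min(o)[1])
def st():
    s=bot.observe(); return round(s['clock'],2),np.round(s['tool_pos'],4),round(s['grip_width'],4),np.round(s['ft_force'],2)
E
python3 - <<'E'
from h import *
p=[.521,-.382,.2]
phi=np.degrees(np.arctan2(p[1],p[0]))
bot.move_ptp(p,best(p,phi+90)); print(st(),bot.observe()['joints'].round(2))
k=optics.calibration('wrist'); M=np.array(k['camera_from_world']); print(-M[:3,:3].T@M[:3,3], -M[2,:3])
snap('wrist','w1'); print(finder.pinpoint('wrist','round_block')[:2], proj('wrist',[.521,-.382,.026],k))
snap('top','t1')
E
```

```text
(4.63, array([ 0.5215, -0.3813,  0.2001]), 0.0932, array([ 0.26, -0.25, -0.17])) [-0.71  0.26  1.37  0.    1.51 -1.65]
[ 0.46696231 -0.34125264  0.36644525] [ 0.19790691 -0.14501323 -0.9694349 ]
[{'at': [188.8, 270.7], 'confidence': 0.64}] [190.34927505 273.24918628]
```

View pics/w1.png

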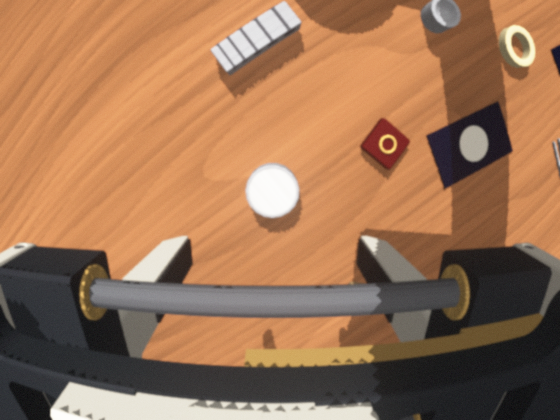

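View pics/t1.png

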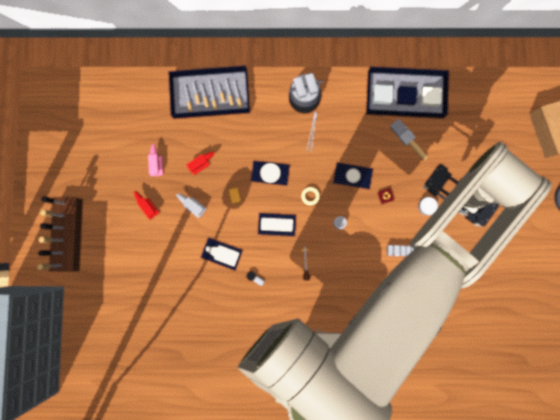

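The wrist view shows the disc at (272,190), and I predicted (273,190), so the cameras agree. I'll pick it up.

```bash
cat >> h.py <<'E'
def pick(x,y,ztip,deg,eff=40,hover=.12,width=.093):
    p=[x,y,hover]; o=best(p,deg); claw.grip(width)
    bot.move_ptp(p,o); bot.move_straight([x,y,ztip+.04],v=.25)
    hit=bot.move_straight([x,y,ztip],v=.08,until_force=15); print('descend hit',hit,st())
    claw.grip(0.0,eff); print('gripped',st())
    bot.move_straight([x,y,hover],v=.15); print('lifted',st())
def place(x,y,ztip,deg,hover=.12,flip=None):
    """ztip: tip height expected with tool resting on the pad"""
    p=[x,y,hover]; o=best(p,deg) if flip is None else ori(flip)
    bot.move_ptp(p,o); bot.move_straight([x,y,ztip+.02],v=.15)
    hit=bot.move_straight([x,y,ztip-.003],v=.02,until_force=6); print('touch',hit,st())
def release(w=.093,hover=.15):
    claw.grip(w); s=bot.observe(); print('open',st())
    p=s['tool_pos']; bot.move_straight([p[0],p[1],hover],v=.2)
E
python3 - <<'E'
from h import *
pick(.5215,-.3815,.006,-36.2+90); print(bot.observe()['joints'].round(2))
E
```

```text
descend hit False (6.52, array([ 0.5213, -0.3813,  0.0056]), 0.093, array([ 0.72, -0.14, -0.03]))
gripped (7.18, array([ 0.5214, -0.3819,  0.0063]), 0.057, array([-1.27, -2.49,  1.28]))
lifted (8.09, array([ 0.5207, -0.3807,  0.1183]), 0.0572, array([ 0.33,  0.71, -5.92]))
[-0.71  0.32  1.46  0.    1.37 -1.65]
```

Run:
```python
from h import *
x,y=.630,.1337
place(x,y,.010,np.degrees(np.arctan2(y,x))+90)
release(); 
snap('wrist','w2'); k=optics.calibration('wrist')
print(finder.pinpoint('wrist','round_block')[:2], proj('wrist',[x,y,.030],k), proj('wrist',[x,y,.004],k))
```

```text
touch True (11.65, array([0.6297, 0.1337, 0.0102]), 0.0574, array([-0.7 , -0.5 ,  6.02]))
open (12.42, array([0.6276, 0.1334, 0.0079]), 0.0933, array([-0.22,  0.29, -0.29]))
[{'at': [201.6, 272.9], 'confidence': 0.62}] [207.58624245 273.6213173 ] [201.26035418 273.65339108]
```

View pics/w2.png

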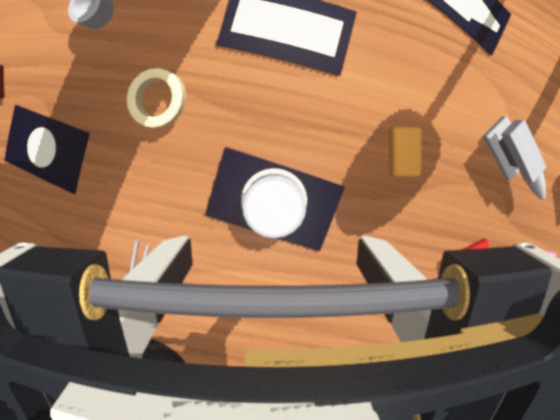

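The round block stands on its pad (top at about (274,204), pad centre at about (274,200); the rest is parallax, leaving roughly 3 mm off). Next is the hollow block.

Run:
```python
from h import *
x,y=.4652,-.0955
p=[x,y,.15]; d=np.degrees(np.arctan2(y,x))+90
bot.move_ptp(p,best(p,d)); snap('wrist','w3'); k=optics.calibration('wrist')
print(finder.pinpoint('wrist','hollow_block')[:2], proj('wrist',[x,y,.0],k),'top', proj('wrist',[x,y,.032],k))
print([proj('wrist',[x+a,y+b,.032],k).round() for a,b in((.02,0),(-.02,0),(0,.02),(0,-.02))])
```

```text
[{'at': [193.0, 273.3], 'confidence': 0.91}, {'at': [60.6, 555.9], 'confidence': 0.7}] [194.19014547 273.20840769] top [201.55395148 273.10777684]
[array([222., 277.]), array([180., 269.]), array([197., 295.]), array([206., 251.])]
```

View pics/w3.png

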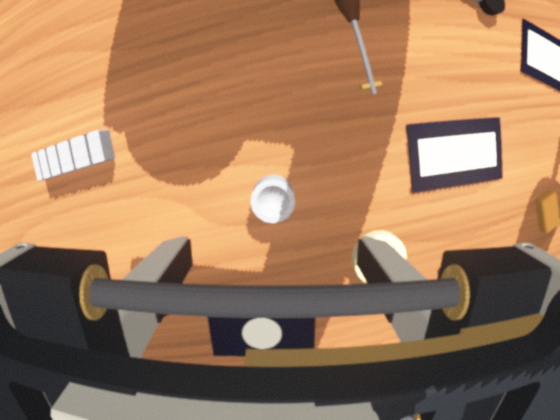

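The hollow block is at (272,199) as predicted. Pick it, place it, then hover over the groove block.

Run:
```python
from h import *
x,y=.4650,-.0955
pick(x,y,.005,np.degrees(np.arctan2(y,x))+90)
if bot.observe()['grip_width']>.03:
    x,y=.623,-.142
    place(x,y,.009,np.degrees(np.arctan2(y,x))+90); release()
    snap('wrist','w4'); k=optics.calibration('wrist'); print('pred top',proj('wrist',[x,y,.036],k),'pad',proj('wrist',[x,y,.004],k))
    x,y=.3765,-.296
    p=[x,y,.16]; bot.move_ptp(p,best(p,-.7)); snap('wrist','w5'); k=optics.calibration('wrist'); print(st())
    np.save('k5.npy',k,allow_pickle=True)
    print('groove pred top corners',[proj('wrist',[x+a,y+b,.026],k).round() for a,b in((.016,.048),(.016,-.048),(-.016,-.048),(-.016,.048))])
```

```text
descend hit False (16.12, array([ 0.4651, -0.0956,  0.0052]), 0.0931, array([-0.69, -0.1 ,  0.93]))
gripped (17.01, array([ 0.465 , -0.0955,  0.005 ]), 0.0391, array([-0.62, -0.63,  0.41]))
lifted (17.93, array([ 0.4642, -0.0952,  0.1188]), 0.0393, array([ 0.18, -0.17, -3.31]))
touch True (20.29, array([ 0.6228, -0.1419,  0.009 ]), 0.0394, array([-0.26,  1.27,  4.1 ]))
open (21.28, array([ 0.6213, -0.1415,  0.0075]), 0.093, array([ 0.12, -0.87, -0.22]))
pred top [208.3160005 273.6881613] pad [200.40815631 273.72460765]
(23.37, array([ 0.3772, -0.2956,  0.1599]), 0.0928, array([-0.24,  0.7 ,  1.11]))
groove pred top corners [array([148., 290.]), array([246., 290.]), array([247., 258.]), array([149., 255.])]
```

View pics/w4.png

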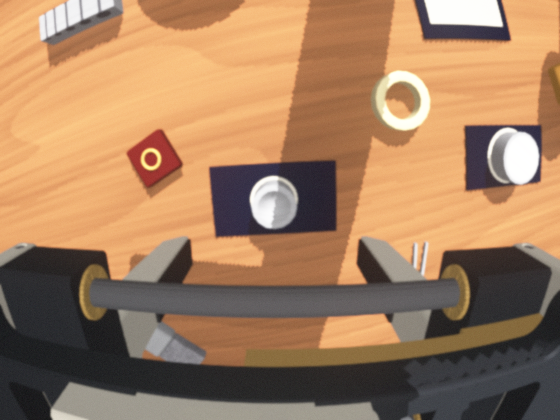

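View pics/w5.png

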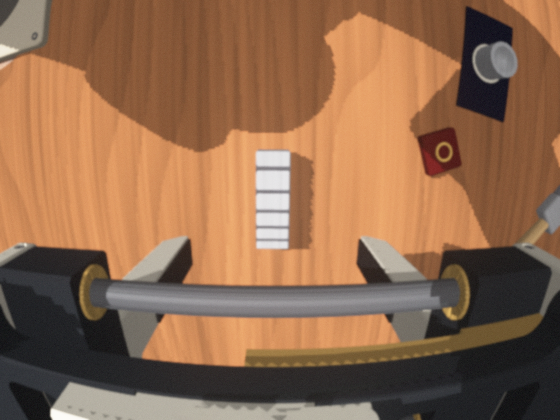

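The hollow block is inside its outline (top (274,204), pad centre (273,198)). The groove block spans (256..290, 149..248), matching the prediction within 2 px. Pick and place it.

Run:
```python
from h import *
x,y=.3768,-.297
pick(x,y,.006,-.2)
if bot.observe()['grip_width']>.025:
    x,y=.459,.1105
    place(x,y,.010,-2.4); release(hover=.16)
    snap('wrist','w6'); k=optics.calibration('wrist'); c,s=np.cos(np.radians(-2.4)),np.sin(np.radians(-2.4))
    print('pred pad',proj('wrist',[x,y,.004],k),'top corners',[proj('wrist',[x+c*a-s*b,y+s*a+c*b,.030],k).round() for a,b in((.016,.048),(.016,-.048),(-.016,-.048),(-.016,.048))])
    x,y=.517,.383
    p=[x,y,.19]; bot.move_ptp(p,best(p,53-90)); snap('wrist','w7'); k=optics.calibration('wrist'); print(st())
    for t in ('anvil','horn_tip'):
        for r in finder.pinpoint('wrist',t)[:3]: print(t,np.round(r['at']),round(r['confidence'],2),onz('wrist',*r['at'],.033 if t!='anvil' else 0.,k).round(4))
    np.save('k7.npy',k,allow_pickle=True)
```

```text
descend hit False (24.97, array([ 0.3769, -0.2971,  0.0062]), 0.0929, array([0.62, 0.5 , 0.43]))
gripped (25.94, array([ 0.3765, -0.297 ,  0.0059]), 0.0319, array([-1.49,  0.14,  1.04]))
lifted (26.85, array([ 0.3762, -0.2963,  0.1187]), 0.0319, array([ 0.21,  0.21, -4.  ]))
touch True (30.05, array([0.4588, 0.1105, 0.01  ]), 0.0318, array([-0.42,  0.29,  4.41]))
open (31.13, array([0.4571, 0.1103, 0.0086]), 0.0932, array([-0.22, -0.52, -0.79]))
pred pad [193.53440366 278.04310238] top corners [array([148., 296.]), array([248., 294.]), array([248., 262.]), array([148., 261.])]
(33.23, array([0.517 , 0.3817, 0.1894]), 0.0933, array([-0.37,  0.15,  0.52]))
anvil [ 12. 310.] 0.9 [ 0.6691  0.517  -0.    ]
anvil [173. 272.] 0.86 [0.5249 0.3964 0.    ]
anvil [ 70. 187.] 0.75 [0.5209 0.5467 0.    ]
horn_tip [ 19. 195.] 0.69 [0.563  0.5749 0.033 ]
horn_tip [146. 439.] 0.64 [0.6923 0.3176 0.033 ]
horn_tip [127. 268.] 0.62 [0.553  0.4386 0.033 ]
```

View pics/w6.png

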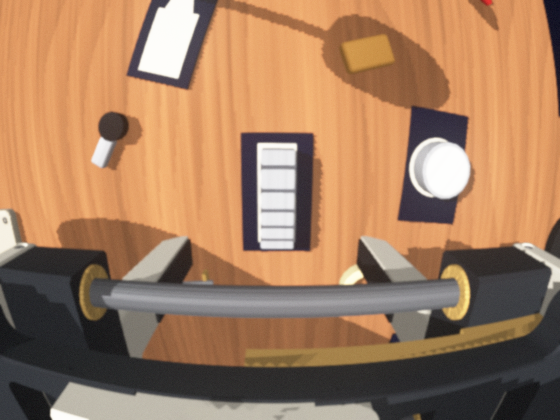

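View pics/w7.png

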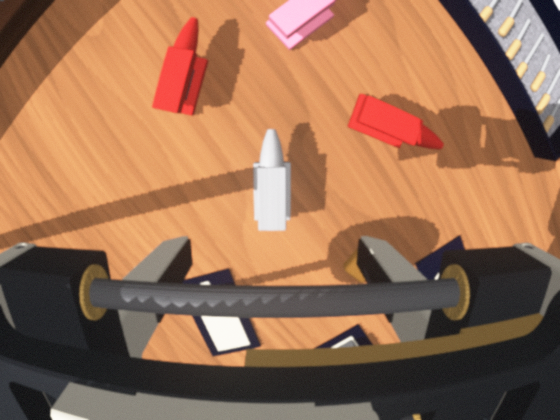

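The groove block lies inside its outline (centre (277,196), pad (277,191)). In the wrist view the grey anvil is at (272,185) with its horn tip at (270,129). The red ones at (180,75) and (395,122) and the pink one at (300,15) are the wrong colour. I'll fit the anvil model on an enlarged crop.

```bash
cat > ov.py <<'E'
from h import *
import sys
def overlay(img,k,x,y,yaw,out,z0=0.,box=(220,110,330,250)):
    c,s=np.cos(np.radians(yaw)),np.sin(np.radians(yaw))
    W=lambda a,b,z: proj('wrist',[x+c*a-s*b,y+s*a+c*b,z+z0],k)[::-1]
    im=cv2.imread(img); f=4; x0,y0,x1,y1=box
    im=cv2.resize(im[y0:y1,x0:x1],None,fx=f,fy=f,interpolation=cv2.INTER_CUBIC)
    def pl(P,col):
        cv2.polylines(im,[np.round((np.array([W(*p) for p in P])-[x0,y0]+.5)*f).astype(np.int32)],True,col,1)
    pl([(.014,-.05,.046),(.014,.014,.046),(-.014,.014,.046),(-.014,-.05,.046)],(0,0,255))
    pl([(.02,-.05,.01),(.02,.014,.01),(-.02,.014,.01),(-.02,-.05,.01)],(0,255,0))
    pl([(.014,.014,.038),(0,.05,.033),(-.014,.014,.038)],(255,0,0))
    cv2.imwrite(out,im)
E
python3 - <<'E'
from ov import *
k=np.load('k7.npy',allow_pickle=True).item()
tip=onz('wrist',129,270,.033,k)[:2]
back=onz('wrist',230.5,272.5,.046,k)[:2]
d=tip-back; print(tip,back,np.linalg.norm(d),np.degrees(np.arctan2(d[1],d[0])))
a=np.degrees(np.arctan2(d[1],d[0])); u=d/np.linalg.norm(d); o=(tip+back)/2; print(o)
overlay('pics/w7.png',k,o[0],o[1],a-90,'pics/ov7.png')
E
```

```text
[0.55295058 0.43608063] [0.4946218  0.35467903] 0.10014223176922935 54.37629011939236
[0.52378619 0.39537983]
```

View pics/ov7.png

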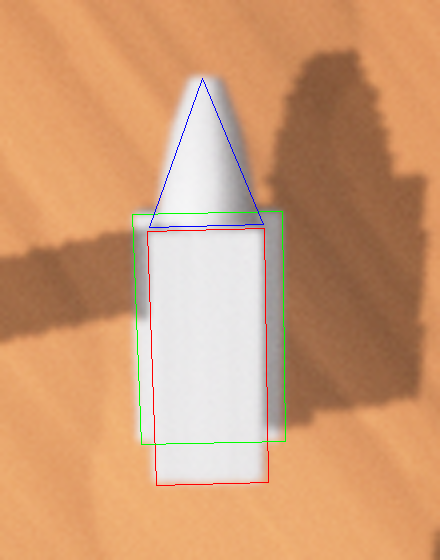

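The model overlays well (100.1 mm tip-to-back, as it should be). Before picking, I'll take a quick wrist look at the anvil pad.

Run:
```python
from h import *
x,y=.3613,.2912
p=[x,y,.19]; bot.move_ptp(p,best(p,70.3-90)); im=snap('wrist','w8'); k=optics.calibration('wrist'); print(st())
np.save('k8.npy',k,allow_pickle=True)
for t in ('pad_anvil','outline_tip'):
    for r in finder.pinpoint('wrist',t)[:2]: print(t,np.round(r['at']),round(r['confidence'],2),onz('wrist',*r['at'],.004,k).round(4))
a=np.radians(70.3-90); c,s=np.cos(a),np.sin(a)
W=lambda a,b: proj('wrist',[x+c*a-s*b,y+s*a+c*b,.004],k)[::-1]
box=(200,90,350,240); f=4
o=cv2.resize(im[90:240,200:350],None,fx=f,fy=f,interpolation=cv2.INTER_CUBIC)
for P,col in (([(.036,-.062),(.036,.062),(-.036,.062),(-.036,-.062)],(0,255,0)),([(.023,-.053),(.023,.017),(0,.05),(-.023,.017),(-.023,-.053)],(0,0,255))):
    cv2.polylines(o,[np.round((np.array([W(*p) for p in P])-[200,90]+.5)*f).astype(np.int32)],True,col,1)
cv2.imwrite('pics/ov8.png',o)
```

```text
(34.12, array([0.3626, 0.2916, 0.1909]), 0.0929, array([-0.15,  1.84, -0.34]))
pad_anvil [187. 274.] 0.6 [0.3636 0.2924 0.004 ]
outline_tip [146. 270.] 0.63 [0.3751 0.3371 0.004 ]
```

View pics/ov8.png

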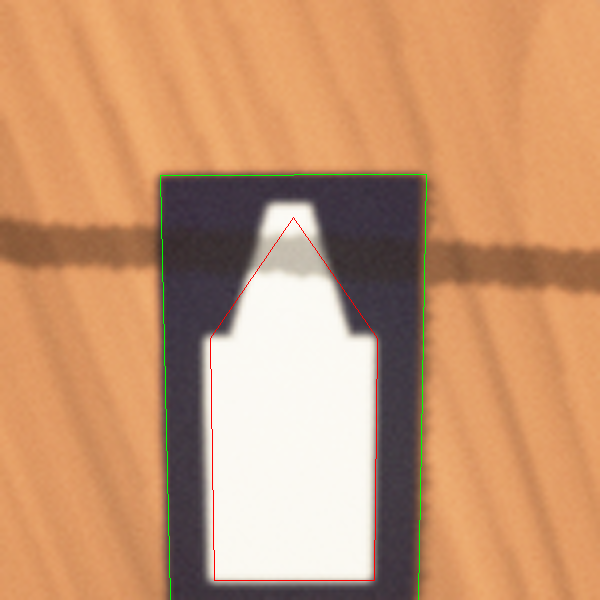

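The pad's position and heading fit within 1 mm. Pick up the anvil and place it, keeping the same jaw branch.

Run:
```python
from h import *
def at(o,deg): a=np.radians(deg); return o[0]-.015*np.cos(a),o[1]-.015*np.sin(a)
A=54.0; P=70.3
x,y=at((.5238,.3954),A)
pick(x,y,.019,A-90,hover=.15)
if bot.observe()['grip_width']>.022:
    R=Rn.from_quat(np.roll(bot.observe()['ee_rot'],-1)).as_matrix(); j=np.degrees(np.arctan2(R[1,2],R[0,2])); print('jaw',j)
    x,y=at((.3611,.2911),P)
    place(x,y,.023,P-90,flip=j+P-A,hover=.13)
    release(hover=.19)
    snap('wrist','w9'); k=optics.calibration('wrist'); np.save('k9.npy',k,allow_pickle=True)
    from ov import overlay
    overlay('pics/w9.png',k,.3611,.2911,P-90,'pics/ov9.png',z0=.004,box=(200,100,350,250))
```

```text
descend hit False (36.37, array([0.5148, 0.3831, 0.0185]), 0.0927, array([-1.31,  0.28, -0.46]))
gripped (37.39, array([0.5149, 0.3833, 0.019 ]), 0.0276, array([-0.72,  0.4 ,  0.47]))
lifted (38.42, array([0.5141, 0.3827, 0.1483]), 0.0277, array([ 0.16, -0.54, -6.53]))
jaw -36.00076504776589
touch True (40.86, array([0.3558, 0.2768, 0.0229]), 0.0279, array([-1.28,  0.29,  4.88]))
open (41.99, array([0.3542, 0.2758, 0.0213]), 0.0929, array([-0.45, -0.22,  0.16]))
```

View pics/ov9.png

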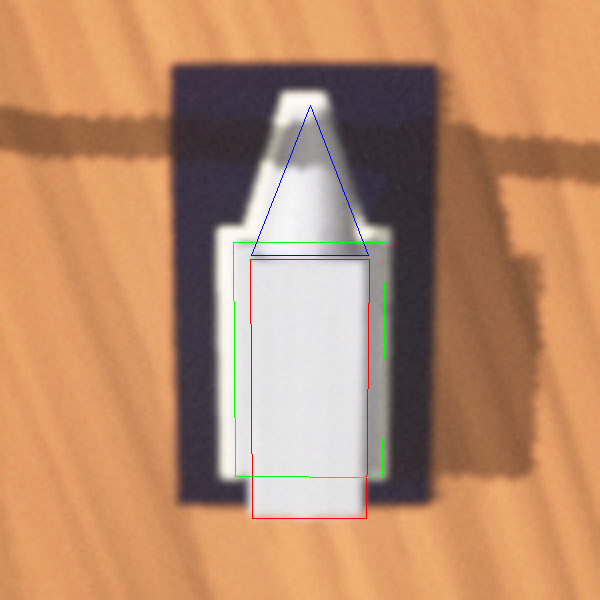

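The anvil sits within about 2 mm. Final check: move the arm clear and view all four.

Run:
```python
from h import *
p=[.40,-.33,.3]; bot.move_ptp(p,best(p,50)); 
im=snap('top','t9'); cv2.imwrite('pics/t9c.png',cv2.resize(im[140:280,190:390],None,fx=4,fy=4,interpolation=cv2.INTER_CUBIC))
im=snap('side','s9'); cv2.imwrite('pics/s9c.png',cv2.resize(im[130:300,150:420],None,fx=2.9,fy=2.9,interpolation=cv2.INTER_CUBIC)); print(st())
```

```text
(45.34, array([ 0.4005, -0.3292,  0.2999]), 0.0932, array([ 0.29,  0.34, -0.45]))
```

View pics/t9c.png

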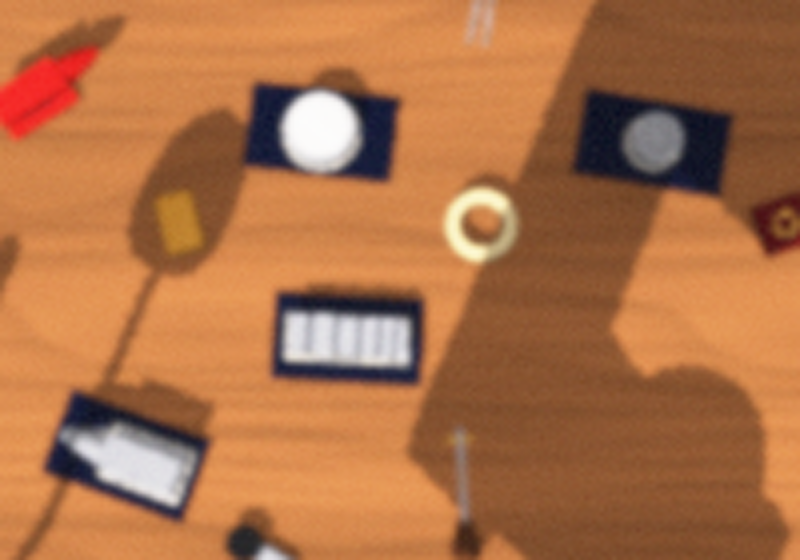

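View pics/s9c.png

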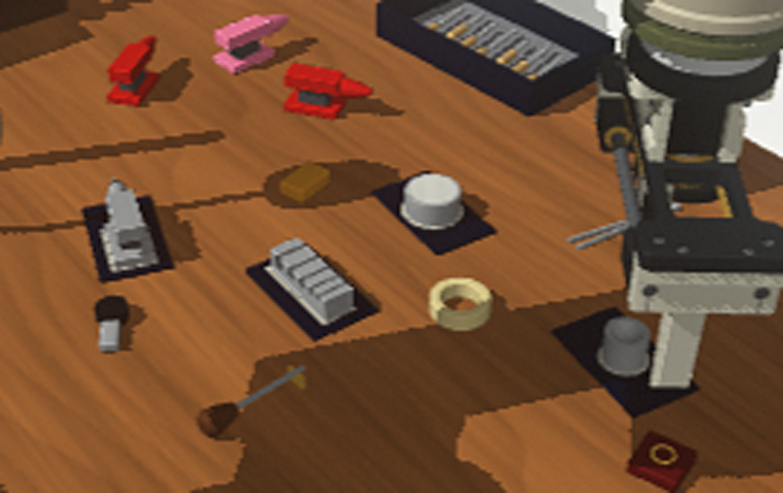

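All four stand upright and centred on their pads: crop positions round (320,132), hollow (653,140), groove (347,340), anvil (140,457). The arm is clear of everything.

```bash
python3 -c "
from h import *
print(order.finish_job()); print(st())"
```

```text
the job is handed in; nothing more can be done
None
the job is handed in; nothing more can be done
```

All four tools are upright on their matching pads, and I handed the job in at about 45 s of the 99 s allowed. Each was gripped from above, lowered until it touched its pad, and only then released. I never touched the pink or red anvils.

- **Offsets:** by eye in the wrist views, after allowing for parallax, each tool is within about 3 mm of its outline's centre (12 mm allowed). The anvil is within about 2 mm, and its horn lies over the pointed end.
- **Groove block:** it lies inside and along its outline.
- **Final check:** the last top and side views show all four standing with the arm clear.
- **Disagreements:** the detectors were up to about 10 mm from my own measurements in places, and they also confused pads with tools and reported the look-alike anvils. I used the segmentation and wrist-camera fits, which agreed with each other to 1–3 mm.

No check failed. The system gives no verdict.

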